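# Slide the specimen dish into the viewing dock

### The job

Push the petri dish that holds the small specimens along the table, through the narrow gap between the two posts of the wooden viewing dock, until it sits fully home against the dock's back bar. Only push it with the fingertips so that it keeps sliding flat on the table: do not pick it up or tip it, and leave the other dish (plain cream-coloured, without specimens), the vial and the hand lens where they are.

Things in the scene. Friction and masses are not known exactly. Their poses are not given: they have to be found in the camera images.
- dish: the dish to push: round clear petri dish with lid, 57 mm across and 14 mm high, about 40 g, with several small pale specimen pieces visible inside. It slides on the table; origin at the centre of its underside, z up.
- plain_dish: a second petri dish of the same size, filled evenly with plain cream-coloured jelly, without specimens; stays where it is. The two dishes start on the right of the dock and may have changed places. Origin at the centre of its underside.
- dock: wooden U-frame fixed to the table, no floor. Origin on the table midway between the two posts of its mouth; own +x points inward to the back bar, y across the mouth. Posts: round, 18 mm across, 34 mm high, at x 0, y +-40.5 mm (gap 63 mm). Side rails: 18 mm high, 14 mm wide, inner faces at y +-44 mm, from x 4 mm to the back bar, inner face at x 102 mm (18 mm high, 14 mm thick).
- dock_home (a point): point on the table inside the dock, at x = 74 mm, y = 0 of the dock, where the centre of the dish lies when it is fully home against the back bar on the middle line
- vial: small upright glass vial with a white and dark red cap, 25 mm across, 62 mm high, beyond the back of the dock; stays where it is. Origin at the centre of its underside.
- lens: hand lens with a black handle lying flat, 67 x 170 x 11 mm, left of the dock; stays where it is. Origin at the centre of its underside.
Not all that is in view belongs to the job. Leave any blue or turquoise look-alike of the dish alone.

How it is judged:
On the way:
1. the specimen dish passes between the two posts, flat on the table (x of dish in the frame of dock between -0.02 and 0.02 m and y of dish in the frame of dock between -0.012 and 0.012 m and height (world z) of dish below 0.006 m), for 0.04 s.
At the end, for the whole second after the job is handed in: The specimen dish lies flat and at rest on the table inside the dock, between the side rails, no more than 6 mm short of touching the back bar (x of dish in the frame of dock between 0.068 and 0.08 m and y of dish in the frame of dock between -0.02 and 0.02 m and height (world z) of dish below 0.004 m and angle between dish's own z axis and vertical below 0.08 rad and linear speed of dish below 0.01 m/s).
It fails at once if the specimen dish is lifted off the table by more than 6 mm (height (world z) of dish above 0.006 m).
It fails at once if the specimen dish is tipped by more than about 17 degrees (angle between dish's own z axis and vertical above 0.3 rad).
It fails at once if the plain dish is moved by more than 15 mm (distance of plain_dish from where it was at the start of the episode above 0.015 m).
It fails at once if the vial is moved by more than 15 mm or tipped (distance of vial from where it was at the start of the episode above 0.015 m or angle between vial's own z axis and vertical above 0.3 rad).
It fails at once if the hand lens is moved by more than 15 mm (distance of lens from where it was at the start of the episode above 0.015 m).
It also fails if it takes over 48 s, if anything falls off the work surface, if the arm or the gripper's body presses on something with over 40 N, if the wrist force passes 120 N, or if a joint passes its speed limit or range.

### The arm

A 7-joint arm with a two-finger parallel gripper is mounted at the origin on the work surface; the furniture and walls round the work are solid. World frame = base frame: x ahead of the robot, y to its left, z up, the work surface at z = 0. Lengths are in m, angles in rad, forces in N, time in s.
With the tool pointing down it reaches from about 0.425 to 0.875 m from the base axis. Payload 4.7 kg.
Tool frame: the origin (TCP) lies on the centre line of the jaws, within the pads' length; the fingertips stand ahead of it and the grasp point (between the pads) lies 8 mm behind it (ctrl.finger_overhang is the x of the fingertips in the tool frame, in m); x points along the fingers, z is the direction in which the jaws open and shut, and the axes are right-handed (so a half turn about x gives the same grasp; the last joint's range is limited). The gripper opens to 87 mm and grips with 3 to 60 N. Pads are 19 mm wide; open, the fingers measure 117 mm over their backs; the gripper's body (75 mm by 190 mm) begins 51 mm behind the grasp point.
Start: joints at [1.328, 0.321, -0.07, 1.45, 0.023, 1.371, -0.057], TCP at [0.165, -0.629, 0.234] pointing down, gripper open.
Joint ranges: [-2.86, 2.86], [-0.3, 2.09], [-1.38, 1.24], [0.06, 2.45], [-1.56, 4.7], [0.09, 2.05], [-2.69, 2.69]. Speed limits (rad/s): [2.57, 2.57, 3.14, 3.14, 3.14, 3.14, 3.14].

### API

Orientations are given as a rotation vector (axis times angle).
In Python, from bench import readout, viewer, job, nets, ctrl gives the robot as it stands.
- The arm moves only by the shell command python3 -m creep 'ROWS' [FORCE]. ROWS is JSON, a list of rows, each an object with "linear": the shift along the tool's x, y, z in m, a list of three; "twist": the turn, a rotation vector about the tool's x, y, z in degrees, a list of three; "fingers": the gripper's target within -1 to 1 (shut at 1, half-way at 0, fully open at -1). A call has 1 to 8 rows; each row is the pose to reach, as a shift and turn from the pose commanded when the call began, along the tool's axes at that moment; what a row does not reach only later rows make up. A row lasts 1/12 s, in which the tool goes at most 41.7 mm and 7.16 degrees, less where a joint would pass 70% of its speed; a pose out of reach is approached as far as the arm can. A call with a gripper value outside its range is refused whole. The fingers move at their own pace and stop on an object; FORCE is the grip in N (left out, the last holds). Time passes only in rows, so rows that repeat a pose let the fingers close. It gives the time, the measured TCP pose, the force and the opening at its end, in the units of the state.
- readout.get_state(): the state, without advancing time (a new reading comes with each control period).
- viewer.get_image(name): name is "scene" or "top" or "wrist"; returns (picture, depth): 480x640x3 uint8, red, green, blue; 480x640 float32, m along the optical axis (not along the pixel's ray), 0 where there is no reading.
- viewer.camera_params(name): a dict with "K" (3x3 intrinsics, pixels), "cam_to_world" (4x4, takes a point from camera to world coordinates). Camera axes: x right, y down, z forward; pixel columns grow to the right and rows downward; lengths in m; the calibration is good to about 2 mm. A picture is of the moment at which its call begins: read the wrist's pose just before it. camera_params takes no time and is no camera call; for the wrist camera it gives the pose at the moment of the call.
- job.close_job(): hands the job in, once; it reports no verdict.
Trained networks look in the newest picture that a camera, given by its name, has taken for a name from the list of things; names that differ only in an ending like _2 or _b are one class to them, and where a whole thing is asked for, a point or a joint stands for the part that bears it (a point fixed in the world has none). Each returns a list of dicts, best first, with "conf" (0 to 1); they miss things now and then, are a little off and sometimes report something else, mostly with a low value. They report only what shows in the picture. A call takes as long as a camera call. They do not tell look-alikes from the thing itself.
- nets.boxes_of(camera, label): "centre" ([x, y, z] in m, in world coordinates, good to about 4 mm: the middle of the surface that is visible of it).
- nets.place_of(camera, label): "centre" ([x, y, z] in m, in world coordinates, good to about 4 mm: a listed point, or the origin of a listed thing).
The state is a dict: "time": time; "joint_positions": joint angles; "qd": joint speeds; "joint_torque": joint torques, N m; "position": TCP position; "tool_rot": TCP orientation; "ft_force": force on the tool from outside, world axes, zero at the start; "torque": the same for the moment, N m; "grip_width": opening from 0.0 (shut) to 1.0 (fully open).
Only numpy, scipy, OpenCV 4.12 (cv2) and the standard library are available. Lean on these libraries where they do the work, as an engineer would, in place of code of your own. Each camera call takes 0.05 s, during which the arm holds its last target.

## Working session

There is one attempt and no reset: what is moved stays moved. The work goes in short steps, Python scripts to look and compute and a shell command to move; the robot and the scene stay as the last step left them, time stands still between calls to the robot, and variables do not carry over. Pictures are saved under pics/ and viewed, and the job is handed in when it is done.

```bash
mkdir -p pics; ls; python3 - <<'E'
from bench import readout, viewer, nets, ctrl
import cv2
s=readout.get_state()
for k,v in s.items(): print(k,v)
print(ctrl.finger_overhang)
for c in ['scene','top']:
    im,d=viewer.get_image(c); cv2.imwrite(f'pics/{c}0.png',im[:,:,::-1])
    for l in ['dish','dock','dock_home','vial','lens']:
        print(c,l,[(round(r['conf'],2),[round(float(x),4) for x in r['centre']]) for r in nets.place_of(c,l)])
    P=viewer.camera_params(c);print(P)
E
```

```text
pics
time 0.0
joint_positions [ 1.32812569  0.32182743 -0.07010551  1.45168413  0.02260246  1.37079529
 -0.05690513]
qd [ 0.00103674  0.00025047  0.0007766   0.00064783 -0.00038054  0.00132726
 -0.0002659 ]
joint_torque [ 7.24035181e-05 -4.91292071e+01 -4.03772732e-01 -3.12525809e+01
 -6.40113931e-02  4.37561644e-02  1.41143446e-04]
position [ 0.16490052 -0.62817915  0.2324542 ]
tool_rot [ 1.0191113   1.32143167 -1.01727684]
ft_force [-0.05000529  0.4374554   0.33572377]
torque [-0.01331219  0.00655259  0.04114635]
grip_width 1.0007406664143021
0.011
scene dish [(0.88, [0.2837, -0.2487, -0.0008]), (0.82, [0.5105, -0.1985, -0.0046]), (0.78, [0.4014, -0.1487, -0.0017]), (0.72, [0.4163, -0.2518, -0.0035]), (0.67, [0.3678, -0.0685, 0.0038])]
scene dock [(0.82, [0.4776, 0.0739, 0.0014])]
scene dock_home [(0.81, [0.4632, 0.1412, -0.0043])]
scene vial [(0.7, [0.4855, 0.2403, -0.0014])]
scene lens [(0.95, [0.3627, 0.3278, -0.0007])]
{'K': array([[434.92994087,   0.        , 319.95040656],
       [  0.        , 434.92994087, 247.07371622],
       [  0.        ,   0.        ,   1.        ]]), 
[... 285 characters left out ...]
6, -0.2049, 0.0023]), (0.83, [0.3646, -0.0601, -0.0027]), (0.59, [0.2817, -0.2476, -0.0036]), (0.58, [0.4029, -0.1447, 0.0027])]
top dock []
top dock_home [(0.96, [0.4591, 0.135, 0.0011])]
top vial [(0.47, [0.4873, 0.2451, 0.0017])]
top lens [(0.56, [0.3628, 0.3257, -0.0011])]
{'K': array([[466.64128521,   0.        , 320.60600336],
       [  0.        , 466.64128521, 240.51653999],
       [  0.        ,   0.        ,   1.        ]]), 'cam_to_world': array([[ 0.00826363, -0.99516997,  0.09781842,  0.32557336],
       [-0.99996036, -0.00854817, -0.00249004,  0.03217148],
       [ 0.00331418, -0.09779396, -0.99520116,  0.97610769],
       [ 0.        ,  0.        ,  0.        ,  1.        ]])}
```

View pics/top0.png

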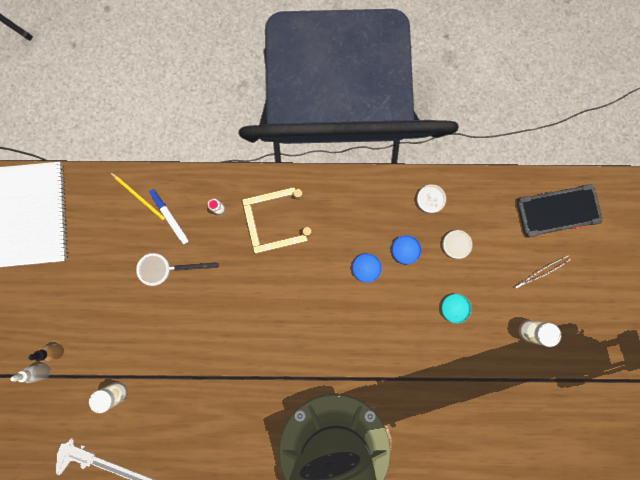

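View pics/scene0.png

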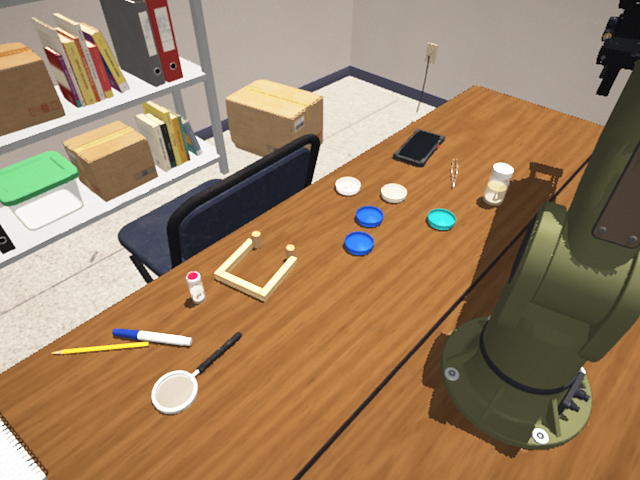

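```bash
python3 - <<'E'
import cv2
im=cv2.imread('pics/top0.png')
cv2.imwrite('pics/crop0.png',cv2.resize(im[120:320,250:500],None,fx=3,fy=3,interpolation=cv2.INTER_CUBIC))
E
```

```text
(no output)
```

View pics/crop0.png

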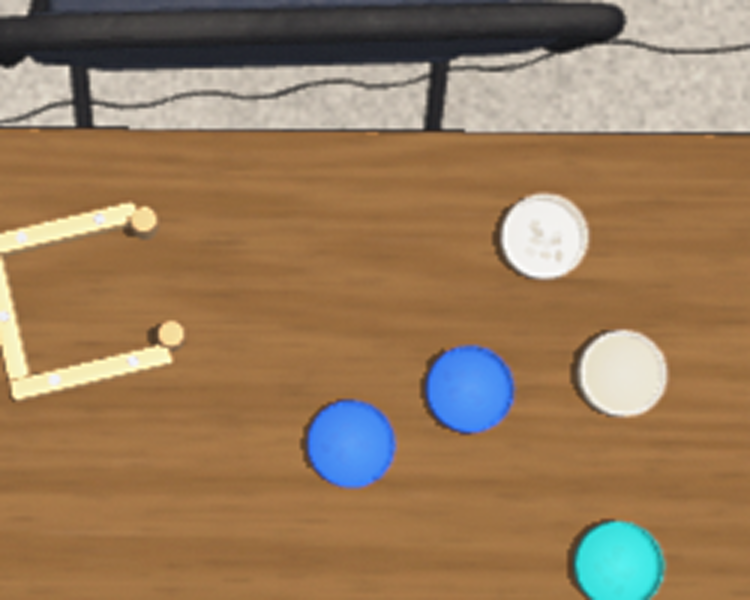

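The top view offers five candidates:
- white dish with specimens at (431,198)
- plain cream dish at (457,244)
- blue dishes at (406,249) and (366,267)
- turquoise dish at (456,308)

The close crop shows specimen flecks only in the dish at (431,198), so that is the target. The dock opens to the right, with its posts at (297,193) and (307,231).

```bash
cat > h.py <<'E'
import numpy as np, cv2
from bench import readout, viewer
from scipy.spatial.transform import Rotation as R
def px2w(cam,u,v,z):
    P=viewer.camera_params(cam);K=P['K'];T=P['cam_to_world']
    r=T[:3,:3]@np.linalg.inv(K)@np.array([u,v,1.]);o=T[:3,3]
    return o+r*(z-o[2])/r[2]
def w2px(cam,p):
    P=viewer.camera_params(cam);K=P['K'];T=np.linalg.inv(P['cam_to_world'])
    c=K@(T[:3,:3]@np.asarray(p)+T[:3,3]);return c[:2]/c[2]
E
python3 - <<'E'
from h import *
im=cv2.imread('pics/top0.png')
cv2.imwrite('pics/dock0.png',cv2.resize(im[175:265,225:325],None,fx=6,fy=6,interpolation=cv2.INTER_CUBIC))
s=readout.get_state();print(R.from_rotvec(s['tool_rot']).as_matrix().round(3))
# dish ellipse
sub=im[170:225,405:460]; m=((sub.min(2)>140)).astype('uint8')
c=max(cv2.findContours(m,0,2)[0],key=cv2.contourArea);(x,y),r=cv2.minEnclosingCircle(c);print(x+405,y+170,r,cv2.contourArea(c)); print(px2w('top',x+405,y+170,.014))
hsv=cv2.cvtColor(im,cv2.COLOR_BGR2HSV)
print(hsv[193,297],hsv[231,307],hsv[243,280],hsv[230,280])
E
```

```text
[[-0.     0.967  0.254]
 [-0.     0.254 -0.967]
 [-1.    -0.     0.   ]]
431.18181800842285 198.2272720336914 14.450428009033203 604.5
[ 0.5110179  -0.20081784  0.014     ]
[ 21  92 244] [ 22  92 244] [ 26  65 246] [ 15 143 162]
```

View pics/dock0.png

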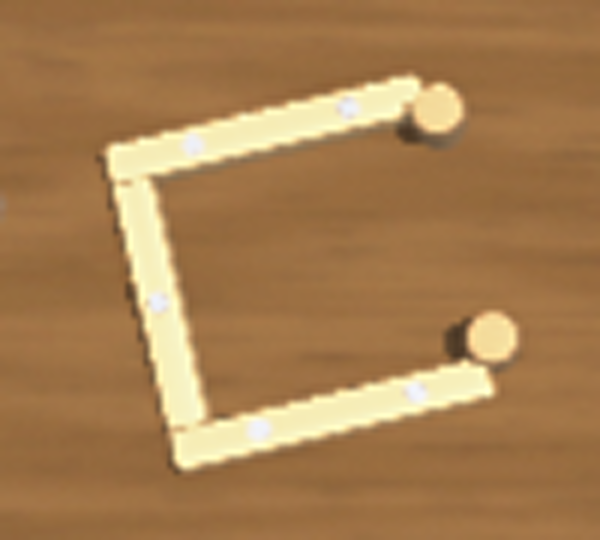

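The crop shows the post tops at (298,193) and (307,231), and the outer back corners at (243,200) and (255,253).

```bash
python3 - <<'E'
from h import *
from scipy.optimize import least_squares
f=lambda a,b:((a+.5)/6-.5+225,(b+.5)/6-.5+175)
obs=[((0,-.0405,.034),f(438,108)),((0,.0405,.034),f(492,336)),((.116,-.058,.018),f(106,147)),((.116,.058,.018),f(181,470))]
def fit(sg,fl):
    def res(p):
        c,s=np.cos(p[2]),np.sin(p[2])
        return np.concatenate([w2px('top',[p[0]+c*q[0]-s*sg*q[1],p[1]+s*q[0]+c*sg*q[1],q[2]])-o for q,o in obs])
    r=least_squares(res,[.477,.07,1.8]);print(sg,r.x,np.degrees(r.x[2]),r.cost,r.fun.round(2));return r.x
# dock x ~ world +y ; dock y ~ world -x: image top= +x => dock y negative at top
p=fit(1,0)
D=np.array([np.cos(p[2]),np.sin(p[2])]);N=np.array([-D[1],D[0]])
d=np.array([.511,-.2008]);q=d-p[:2];print('dish in dock',q@D,q@N,'home',p[:2]+.074*D)
E
```

```text
1 [0.47742022 0.06748495 1.81940891] 104.24445182267392 0.2545083375570149 [ 0.17 -0.11  0.47  0.03 -0.34 -0.07 -0.31  0.14]
dish in dock -0.26829908135252023 0.0334666835857159 home [0.45921182 0.1392098 ]
```

```bash
python3 -m creep '[{"linear":[0.03,0.036,-0.0224],"twist":[-6.5,0,0],"fingers":0.54},{"linear":[0.03,0.072,-0.0449],"twist":[-13,0,0],"fingers":0.54},{"linear":[0.03,0.108,-0.0673],"twist":[-19.5,0,0],"fingers":0.54},{"linear":[0.03,0.144,-0.0897],"twist":[-26,0,0],"fingers":0.54},{"linear":[0.03,0.18,-0.112],"twist":[-32.5,0,0],"fingers":0.54},{"linear":[0.03,0.216,-0.1346],"twist":[-39,0,0],"fingers":0.54},{"linear":[0.03,0.252,-0.157],"twist":[-45.5,0,0],"fingers":0.54},{"linear":[0.03,0.288,-0.179],"twist":[-52,0,0],"fingers":0.54}]' 20
cat >> h.py <<'E'
def plan(x,y,z,ang):
    "tool-axis shift and x-twist (deg) from current measured pose to TCP x,y,z, tool y at ang deg"
    s=readout.get_state();M=R.from_rotvec(s['tool_rot']).as_matrix()
    a=np.radians(ang);ty=np.array([np.cos(a),np.sin(a),0]);tx=np.array([0,0,-1.]);W=np.stack([tx,ty,np.cross(tx,ty)],1)
    print('pos',s['position'].round(4),'yang',np.degrees(np.arctan2(M[1,1],M[0,1])).round(2),'F',np.round(s['ft_force'],1),'w',round(s['grip_width']*87,1),'t',round(s['time'],2))
    print('lin',(M.T@(np.array([x,y,z])-s['position'])).round(4),'tw',np.degrees(R.from_matrix(M.T@W).as_rotvec()).round(2))
E
python3 -c "
from h import *
plan(.514,-.258,.08,93)"
```

```text
time: 1.27
position: [0.3898, -0.3907, 0.204]
tool_rot: [0.314, 1.547, -0.315]
ft_force: [1.7, -0.8, -0.7]
grip_width: 0.476
pos [ 0.3898 -0.3907  0.204 ] yang 67.02 F [ 1.7 -0.8 -0.7] w 41.4 t 1.27
lin [0.1239 0.1708 0.0625] tw [-25.98   0.03   0.05]
```

```bash
python3 -m creep '[{"linear":[0.02,0.034,0.0125],"twist":[-5.2,0,0],"fingers":0.54},{"linear":[0.04,0.068,0.025],"twist":[-10.4,0,0],"fingers":0.54},{"linear":[0.06,0.102,0.0375],"twist":[-15.6,0,0],"fingers":0.54},{"linear":[0.08,0.136,0.05],"twist":[-20.8,0,0],"fingers":0.54},{"linear":[0.1,0.171,0.0625],"twist":[-26,0,0],"fingers":0.54},{"linear":[0.124,0.171,0.0625],"twist":[-26,0,0],"fingers":0.54},{"linear":[0.124,0.171,0.0625],"twist":[-26,0,0],"fingers":0.54}]'
python3 - <<'E'
from h import *
plan(.514,-.258,.015,93)
for c in ['top','wrist']:
    im,d=viewer.get_image(c); cv2.imwrite(f'pics/{c}1.png',im[:,:,::-1])
    if c=='top': cv2.imwrite('pics/top1c.png',cv2.resize(im[140:290,350:520,::-1],None,fx=4,fy=4,interpolation=cv2.INTER_CUBIC))
E
```

```text
time: 1.85
position: [0.5127, -0.2554, 0.0752]
tool_rot: [-0.038, 1.576, 0.046]
ft_force: [-1.8, -0.0, -0.2]
grip_width: 0.231
pos [ 0.5127 -0.2554  0.0752] yang 93.05 F [-1.8 -0.  -0.2] w 20.1 t 1.85
lin [ 0.0602 -0.0029  0.0015] tw [ 0.05 -0.3  -0.3 ]
```

View pics/wrist1.png

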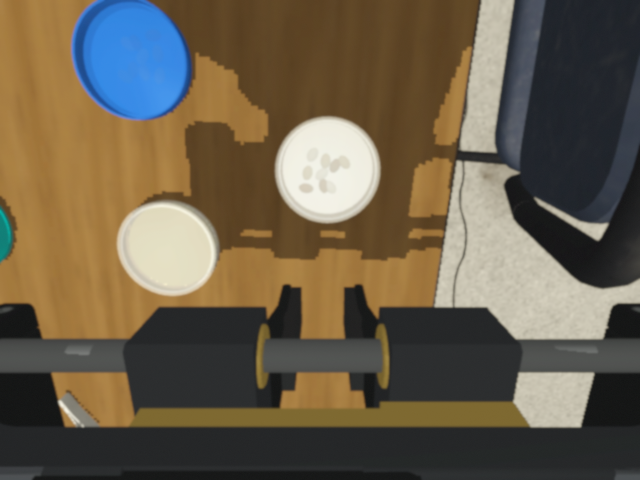

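View pics/top1c.png

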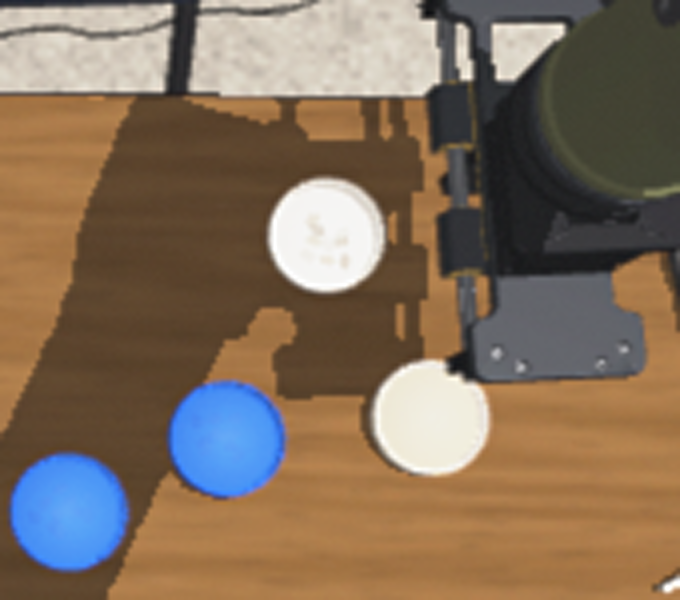

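The wrist view shows the specimen dish at (328,170), directly ahead of the fingertips at (290,290) and (355,290). The plain dish at (168,247) is well to the side.

```bash
python3 - <<'E'
from h import *
print(px2w('wrist',328,168,.014), px2w('wrist',328,170,.012))
s=readout.get_state();M=R.from_rotvec(s['tool_rot']).as_matrix()
for z in (-.01,.01,-.0175,.0175): print(z,w2px('wrist',s['position']+M@np.array([.011,.0095,z])))
E
python3 -m creep '[{"linear":[0.03,-0.003,0.0015],"twist":[0,0,0],"fingers":0.54},{"linear":[0.055,-0.003,0.0015],"twist":[0,-0.3,-0.3],"fingers":0.54},{"linear":[0.06,-0.003,0.0015],"twist":[0,-0.3,-0.3],"fingers":0.54},{"linear":[0.06,-0.003,0.0015],"twist":[0,-0.3,-0.3],"fingers":0.54}]'
python3 -c "
from h import *
plan(.514,-.258,.015,93)
im,d=viewer.get_image('wrist'); cv2.imwrite('pics/wrist2.png',im[:,:,::-1])"
```

```text
[ 0.51283652 -0.20071315  0.014     ] [ 0.51293227 -0.20207065  0.012     ]
-0.01 [302.77806941 285.78146232]
0.01 [344.66546015 285.7207002 ]
-0.0175 [287.07032183 285.80424808]
0.0175 [360.37325564 285.69791437]
time: 2.28
position: [0.5139, -0.264, 0.0193]
tool_rot: [-0.039, 1.567, 0.032]
ft_force: [-0.3, -0.0, 0.3]
grip_width: 0.228
pos [ 0.5139 -0.264   0.0193] yang 92.58 F [-0.3 -0.   0.3] w 19.9 t 2.28
lin [0.0042 0.006  0.0003] tw [-0.42  0.18  0.27]
```

View pics/wrist2.png

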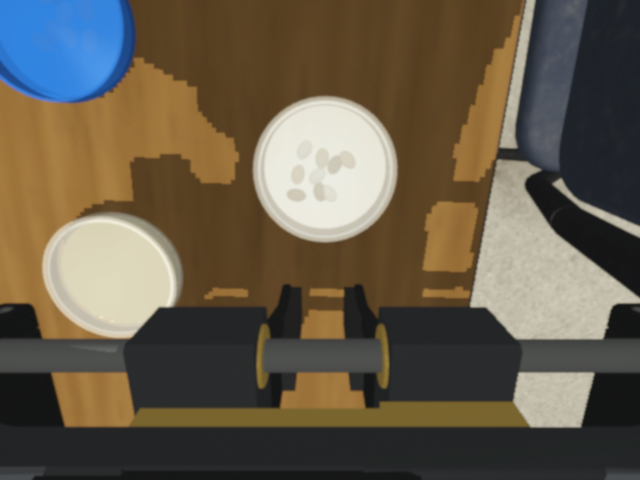

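```bash
python3 -m creep '[{"linear":[0.004,0.01,0],"twist":[0,0.2,0.3],"fingers":0.54},{"linear":[0.004,0.018,0],"twist":[0,0.2,0.3],"fingers":0.54},{"linear":[0.004,0.026,0],"twist":[0,0.2,0.3],"fingers":0.54},{"linear":[0.004,0.034,0],"twist":[0,0.2,0.3],"fingers":0.54},{"linear":[0.004,0.042,0],"twist":[0,0.2,0.3],"fingers":0.54},{"linear":[0.004,0.05,0],"twist":[0,0.2,0.3],"fingers":0.54},{"linear":[0.004,0.056,0],"twist":[0,0.2,0.3],"fingers":0.54},{"linear":[0.004,0.06,0],"twist":[0,0.2,0.3],"fingers":0.54}]'
cat >> h.py <<'E'
Dm=np.array([.4774,.0675]);A=1.8194;Dx=np.array([np.cos(A),np.sin(A)]);Dy=np.array([-Dx[1],Dx[0]])
def dishw(tag):
    im,d=viewer.get_image('wrist');cv2.imwrite(f'pics/w_{tag}.png',im[:,:,::-1])
    hsv=cv2.cvtColor(im,cv2.COLOR_RGB2HSV);m=((hsv[...,1]<60)&(hsv[...,2]>150)).astype('uint8');m[300:]=0
    m=cv2.morphologyEx(m,cv2.MORPH_OPEN,np.ones((5,5)))
    s=readout.get_state();M=R.from_rotvec(s['tool_rot']).as_matrix()
    for c in cv2.findContours(m,0,2)[0]:
        a=cv2.contourArea(c)
        if a<6000: continue
        (x,y),r=cv2.minEnclosingCircle(c);w=px2w('wrist',x,y,.012);q=w[:2]-Dm
        print('blob',round(x),round(y),round(r),'fill',round(a/(np.pi*r*r),2),'w',w[:2].round(4),'dock',round(q@Dx,4),round(q@Dy,4),'tool',(M.T@(w-s['position'])).round(4))
    t=s['position'][:2]-Dm;print('tcp dock',round(t@Dx,4),round(t@Dy,4))
E
python3 -c "
from h import *
plan(.5048,-.067,.015,93)
dishw(3)"
```

```text
time: 3.0
position: [0.5126, -0.2018, 0.0154]
tool_rot: [-0.038, 1.569, 0.038]
ft_force: [0.1, -0.6, 1.3]
grip_width: 0.23
pos [ 0.5126 -0.2018  0.0154] yang 92.78 F [ 0.1 -0.6  1.3] w 20.0 t 3.0
lin [ 0.0004  0.135  -0.0012] tw [-0.22  0.1   0.  ]
blob 322 236 70 fill 0.94 w [ 0.5098 -0.1647] dock -0.233 0.0257 tool [ 0.0033  0.0365 -0.001 ]
tcp dock -0.2691 0.032
```

View pics/w_3.png

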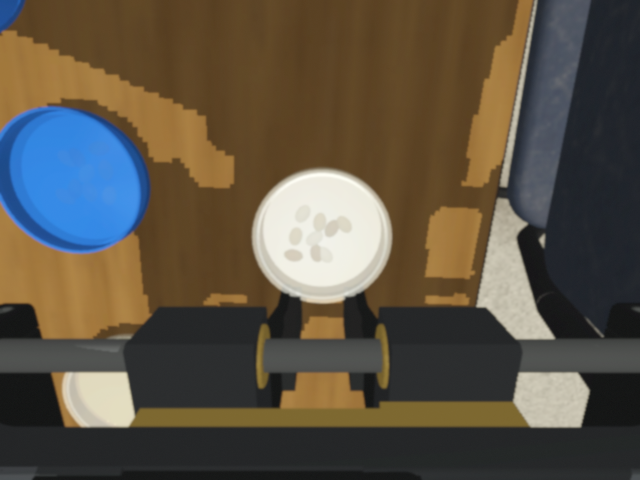

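The wrist view shows the dish at (322,236), seated evenly against both fingertips. I'll keep pushing.

```bash
python3 -m creep '[{"linear":[0,0.008,0],"twist":[0,0,0],"fingers":0.54},{"linear":[0,0.017,0],"twist":[0,0,0],"fingers":0.54},{"linear":[0,0.026,0],"twist":[0,0,0],"fingers":0.54},{"linear":[0,0.035,0],"twist":[0,0,0],"fingers":0.54},{"linear":[0,0.044,0],"twist":[0,0,0],"fingers":0.54},{"linear":[0,0.053,0],"twist":[0,0,0],"fingers":0.54},{"linear":[0,0.06,0],"twist":[0,0,0],"fingers":0.54},{"linear":[0,0.065,0],"twist":[0,0,0],"fingers":0.54}]'
python3 -c "
from h import *
plan(.5048,-.067,.015,93)
dishw(4)"
```

```text
time: 3.72
position: [0.5094, -0.1367, 0.0152]
tool_rot: [-0.038, 1.569, 0.038]
ft_force: [-0.1, -0.1, 0.1]
grip_width: 0.23
pos [ 0.5094 -0.1367  0.0152] yang 92.78 F [-0.1 -0.1  0.1] w 20.0 t 3.72
lin [ 0.0002  0.0698 -0.0012] tw [-0.22  0.1  -0.01]
blob 322 236 70 fill 0.94 w [ 0.5066 -0.0994] dock -0.1689 0.0127 tool [ 0.0032  0.0366 -0.001 ]
tcp dock -0.205 0.019
```

```bash
python3 -m creep '[{"linear":[0,0.007,0.0004],"twist":[-0.7,0,0],"fingers":0.54},{"linear":[0,0.014,0.0007],"twist":[-1.4,0,0],"fingers":0.54},{"linear":[0,0.021,0.001],"twist":[-2.2,0,0],"fingers":0.54},{"linear":[0,0.028,0.0011],"twist":[-2.9,0,0],"fingers":0.54},{"linear":[0,0.035,0.0012],"twist":[-3.6,0,0],"fingers":0.54},{"linear":[0,0.042,0.0012],"twist":[-4.3,0,0],"fingers":0.54},{"linear":[0,0.049,0.0011],"twist":[-5,0,0],"fingers":0.54},{"linear":[0,0.055,0.0009],"twist":[-5.7,0,0],"fingers":0.54}]'
python3 -c "
from h import *
plan(.5048,-.067,.015,104.24)
dishw(5)"
```

```text
time: 4.43
position: [0.5077, -0.0821, 0.0152]
tool_rot: [-0.117, 1.566, 0.117]
ft_force: [0.4, 0.2, 0.4]
grip_width: 0.23
pos [ 0.5077 -0.0821  0.0152] yang 98.51 F [0.4 0.2 0.4] w 20.0 t 4.43
lin [ 0.0002  0.0154 -0.0006] tw [-5.73  0.1   0.01]
blob 322 236 70 fill 0.94 w [ 0.5011 -0.0447] dock -0.1146 0.0046 tool [ 0.0032  0.0366 -0.001 ]
tcp dock -0.1511 0.0072
```

```bash
python3 -m creep '[{"linear":[0,0.007,0],"twist":[0,0,0],"fingers":0.54},{"linear":[0,0.014,0],"twist":[0,0,0],"fingers":0.54},{"linear":[0,0.021,0.0005],"twist":[-0.9,0,0],"fingers":0.54},{"linear":[0,0.028,0.001],"twist":[-1.8,0,0],"fingers":0.54},{"linear":[0,0.035,0.0012],"twist":[-2.7,0,0],"fingers":0.54},{"linear":[0,0.042,0.0014],"twist":[-3.6,0,0],"fingers":0.54},{"linear":[0,0.049,0.0014],"twist":[-4.6,0,0],"fingers":0.54},{"linear":[0,0.056,0.0014],"twist":[-5.7,0,0],"fingers":0.54}]'
python3 - <<'E'
from h import *
plan(.5048,-.067,.015,104.24)
dishw(6)
im,d=viewer.get_image('top');cv2.imwrite('pics/top6.png',cv2.resize(im[160:290,220:400,::-1],None,fx=4,fy=4,interpolation=cv2.INTER_CUBIC))
E
```

```text
time: 5.15
position: [0.5008, -0.0267, 0.0152]
tool_rot: [-0.195, 1.56, 0.195]
ft_force: [0.3, -0.9, -0.5]
grip_width: 0.227
pos [ 0.5008 -0.0267  0.0152] yang 104.23 F [ 0.3 -0.9 -0.5] w 19.7 t 5.15
lin [ 0.0002 -0.04   -0.006 ] tw [-0.01  0.1   0.02]
blob 322 236 70 fill 0.94 w [0.4905 0.0101] dock -0.0589 0.0014 tool [ 0.0033  0.0365 -0.001 ]
tcp dock -0.0954 0.0003
```

View pics/w_6.png

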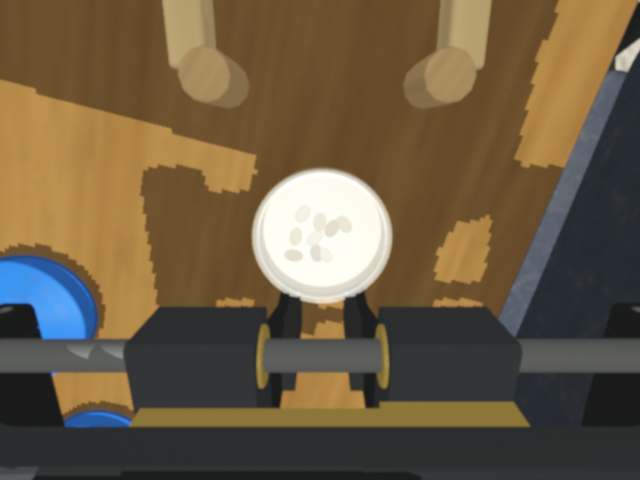

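View pics/top6.png

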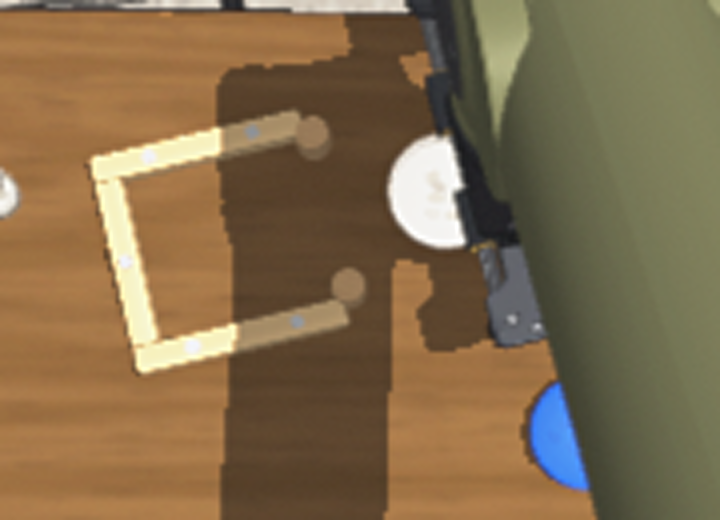

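The wrist view shows the dish at (322,236) and the post tops at (204,77) and (450,75). The dish looks nearly centred, so I'll measure the mouth from this closer camera.

```bash
python3 - <<'E'
from h import *
a=px2w('wrist',204,77,.034)[:2];b=px2w('wrist',450,75,.034)[:2]
m=(a+b)/2;v=a-b;print(a,b,m,np.linalg.norm(v));n=np.array([v[1],-v[0]]);n/=np.linalg.norm(n);print(np.degrees(np.arctan2(n[1],n[0])))
w=px2w('wrist',322,236,.012)[:2];print('dish rel',(w-m)@n,(w-m)@(v/np.linalg.norm(v)))
E
```

```text
[0.43812756 0.05926226] [0.51657891 0.07976939] [0.47735323 0.06951583] 0.08108733902367767
104.64929006365335
dish rel -0.06143811992402159 0.002097375640313844
```

```bash
python3 -m creep '[{"linear":[0,0.006,0.0004],"twist":[0,0,0],"fingers":0.54},{"linear":[0,0.012,0.0008],"twist":[0,0,0],"fingers":0.54},{"linear":[0,0.018,0.0012],"twist":[0,0,0],"fingers":0.54},{"linear":[0,0.024,0.0016],"twist":[0,0,0],"fingers":0.54},{"linear":[0,0.029,0.0018],"twist":[0,0,0],"fingers":0.54},{"linear":[0,0.033,0.0018],"twist":[-0.2,0,0],"fingers":0.54},{"linear":[0,0.035,0.0018],"twist":[-0.2,0,0],"fingers":0.54}]'
python3 - <<'E'
from h import *
plan(.5048,-.067,.015,104.4)
dishw(7)
E
```

```text
time: 5.83
position: [0.4939, 0.0077, 0.0152]
tool_rot: [-0.197, 1.56, 0.197]
ft_force: [-0.4, -0.3, 0.4]
grip_width: 0.231
pos [0.4939 0.0077 0.0152] yang 104.38 F [-0.4 -0.3  0.4] w 20.1 t 5.83
lin [ 0.0002 -0.0751 -0.008 ] tw [-0.02  0.09  0.02]
blob 321 236 70 fill 0.94 w [0.4838 0.0431] dock -0.0252 -0.0002 tool [ 0.0032  0.0367 -0.001 ]
tcp dock -0.0619 -0.0013
```

View pics/w_7.png

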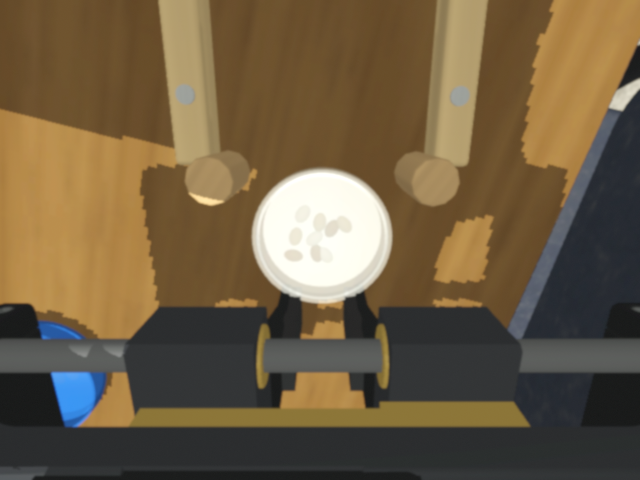

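The dish centre at column 322 lies midway between the post tops at columns 211 and 434. I'll push straight through.

```bash
python3 -m creep '[{"linear":[0,0.005,0],"twist":[0,0,0],"fingers":0.54},{"linear":[0,0.011,0],"twist":[0,0,0],"fingers":0.54},{"linear":[0,0.017,0],"twist":[0,0,0],"fingers":0.54},{"linear":[0,0.023,0],"twist":[0,0,0],"fingers":0.54},{"linear":[0,0.029,0],"twist":[0,0,0],"fingers":0.54},{"linear":[0,0.035,0],"twist":[0,0,0],"fingers":0.54},{"linear":[0,0.041,0],"twist":[0,0,0],"fingers":0.54},{"linear":[0,0.045,0],"twist":[0,0,0],"fingers":0.54}]'
python3 - <<'E'
from h import *
plan(.5048,-.067,.015,104.4)
dishw(8)
E
```

```text
time: 6.55
position: [0.4828, 0.0515, 0.0152]
tool_rot: [-0.197, 1.56, 0.197]
ft_force: [-0.1, -0.2, -0.2]
grip_width: 0.227
pos [0.4828 0.0515 0.0152] yang 104.36 F [-0.1 -0.2 -0.2] w 19.7 t 6.55
lin [ 0.0002 -0.1202 -0.008 ] tw [-0.04  0.1   0.01]
blob 322 236 70 fill 0.94 w [0.4725 0.0875] dock 0.0206 -0.0001 tool [ 0.0032  0.0367 -0.001 ]
tcp dock -0.0161 -0.0013
```

View pics/w_8.png

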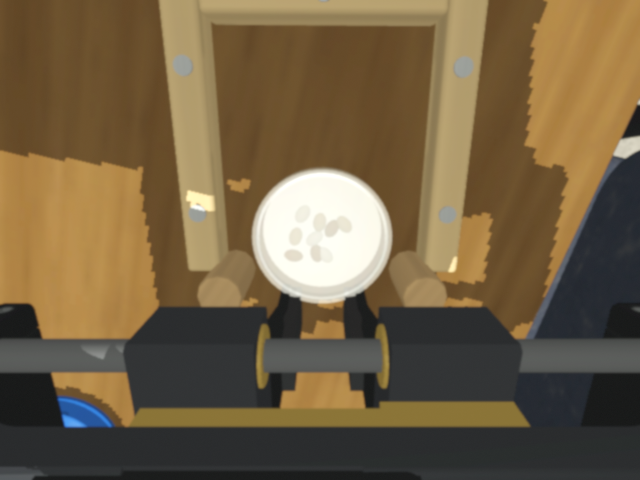

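The dish has passed the posts and is centred between the rails. I'll push most of the remaining way.

```bash
python3 -m creep '[{"linear":[0,0.005,0],"twist":[0,0,0],"fingers":0.54},{"linear":[0,0.011,0],"twist":[0,0,0],"fingers":0.54},{"linear":[0,0.017,0],"twist":[0,0,0],"fingers":0.54},{"linear":[0,0.023,0],"twist":[0,0,0],"fingers":0.54},{"linear":[0,0.029,0],"twist":[0,0,0],"fingers":0.54},{"linear":[0,0.035,0],"twist":[0,0,0],"fingers":0.54},{"linear":[0,0.041,0],"twist":[0,0,0],"fingers":0.54},{"linear":[0,0.044,0],"twist":[0,0,0],"fingers":0.54}]'
python3 - <<'E'
from h import *
plan(.5048,-.067,.015,104.4)
dishw(9)
E
```

```text
time: 7.27
position: [0.4718, 0.0943, 0.0152]
tool_rot: [-0.197, 1.56, 0.197]
ft_force: [0.1, -0.7, 0.2]
grip_width: 0.23
pos [0.4718 0.0943 0.0152] yang 104.38 F [ 0.1 -0.7  0.2] w 20.0 t 7.27
lin [ 0.0002 -0.1644 -0.0081] tw [-0.02  0.1   0.  ]
blob 322 236 70 fill 0.94 w [0.4616 0.1299] dock 0.0643 -0.0001 tool [ 0.0032  0.0367 -0.001 ]
tcp dock 0.0277 -0.0012
```

View pics/w_9.png

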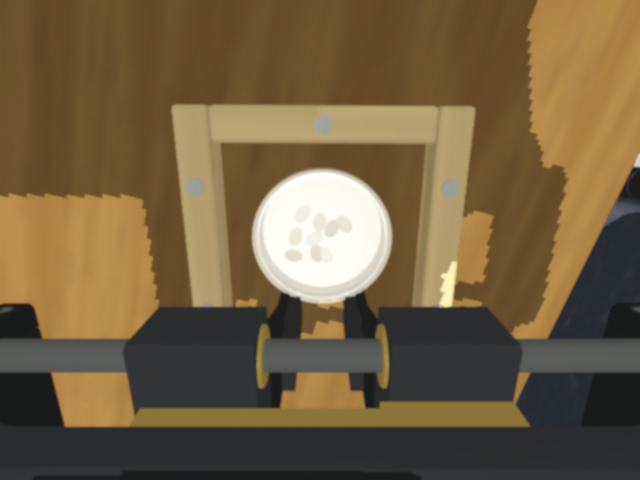

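The gap between the dish top at row 168 and the bar at row 143 is about 9–10 mm. I'll advance slowly and watch the force.

```bash
python3 -m creep '[{"linear":[0,0.002,0],"twist":[0,0,0],"fingers":0.54},{"linear":[0,0.004,0],"twist":[0,0,0],"fingers":0.54},{"linear":[0,0.006,0],"twist":[0,0,0],"fingers":0.54},{"linear":[0,0.007,0],"twist":[0,0,0],"fingers":0.54},{"linear":[0,0.008,0],"twist":[0,0,0],"fingers":0.54},{"linear":[0,0.008,0],"twist":[0,0,0],"fingers":0.54}]'
python3 - <<'E'
from h import *
plan(.5048,-.067,.015,104.4)
dishw(10)
E
python3 -m creep '[{"linear":[0,0.0007,0],"twist":[0,0,0],"fingers":0.54},{"linear":[0,0.001,0],"twist":[0,0,0],"fingers":0.54}]'
```

```text
time: 7.82
position: [0.4701, 0.101, 0.0152]
tool_rot: [-0.196, 1.56, 0.196]
ft_force: [0.3, 0.3, 1.6]
grip_width: 0.232
pos [0.4701 0.101  0.0152] yang 104.32 F [0.3 0.3 1.6] w 20.2 t 7.82
lin [ 0.0002 -0.1714 -0.0079] tw [-0.08  0.1   0.02]
blob 322 236 70 fill 0.94 w [0.4601 0.1362] dock 0.0709 -0.0001 tool [ 0.0031  0.0367 -0.001 ]
tcp dock 0.0342 -0.0012
time: 8.03
position: [0.4699, 0.1018, 0.0152]
tool_rot: [-0.196, 1.56, 0.196]
ft_force: [-0.5, -0.2, 0.5]
grip_width: 0.231
```

View pics/w_10.png

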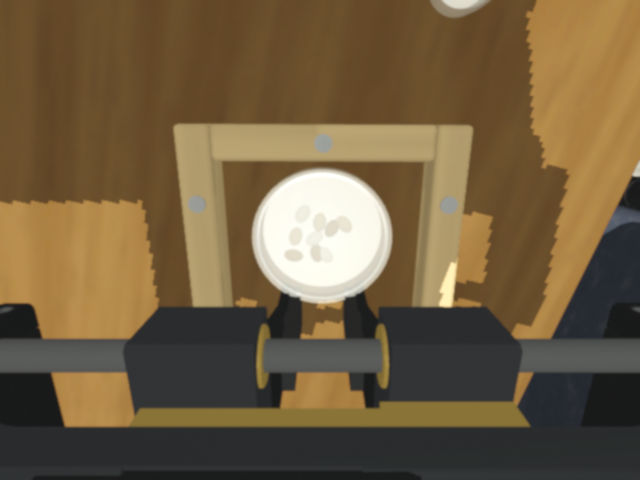

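The dish was still about 2–3 mm short in that picture, so I'll creep on until it touches.

```bash
python3 -m creep '[{"linear":[0,0.0005,0],"twist":[0,0,0],"fingers":0.54},{"linear":[0,0.001,0],"twist":[0,0,0],"fingers":0.54},{"linear":[0,0.001,0],"twist":[0,0,0],"fingers":0.54}]'
python3 -m creep '[{"linear":[0,0.0005,0],"twist":[0,0,0],"fingers":0.54},{"linear":[0,0.001,0],"twist":[0,0,0],"fingers":0.54},{"linear":[0,0.001,0],"twist":[0,0,0],"fingers":0.54}]'
python3 - <<'E'
from h import *
plan(.5048,-.067,.015,104.4)
dishw(11)
E
```

```text
time: 8.28
position: [0.4696, 0.1029, 0.0151]
tool_rot: [-0.196, 1.56, 0.196]
ft_force: [-0.3, 0.3, -0.3]
grip_width: 0.23
time: 8.53
position: [0.4694, 0.1039, 0.0151]
tool_rot: [-0.196, 1.56, 0.196]
ft_force: [0.1, 0.2, 0.1]
grip_width: 0.232
pos [0.4694 0.1039 0.0151] yang 104.32 F [0.1 0.2 0.1] w 20.2 t 8.53
lin [ 0.0002 -0.1744 -0.0079] tw [-0.08  0.09  0.02]
blob 322 236 70 fill 0.94 w [0.4593 0.1392] dock 0.0739 -0.0001 tool [ 0.0031  0.0367 -0.001 ]
tcp dock 0.0372 -0.0012
```

View pics/w_11.png

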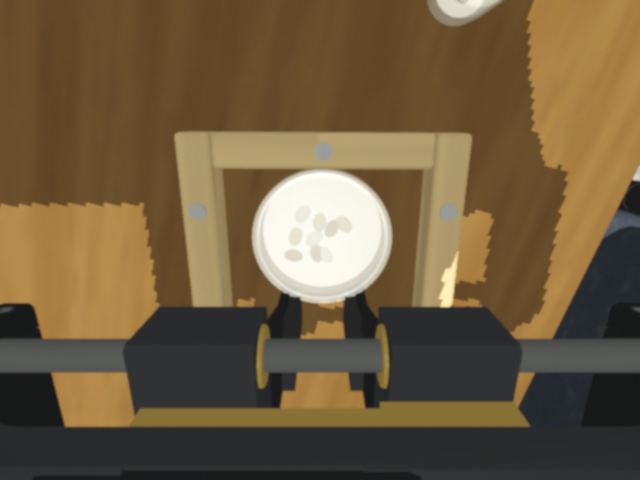

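The bar's edge at row 168 now meets the dish rim, but no contact force shows yet. I'll creep a little further.

```bash
for i in 1; do python3 -m creep '[{"linear":[0,0.0005,0],"twist":[0,0,0],"fingers":0.54},{"linear":[0,0.001,0],"twist":[0,0,0],"fingers":0.54},{"linear":[0,0.001,0],"twist":[0,0,0],"fingers":0.54}]'; done
python3 -c "
from h import *
dishw(12)"
python3 -m creep '[{"linear":[0,0.0005,0],"twist":[0,0,0],"fingers":0.54},{"linear":[0,0.001,0],"twist":[0,0,0],"fingers":0.54},{"linear":[0,0.001,0],"twist":[0,0,0],"fingers":0.54}]'
python3 -c "
from h import *
dishw(13)"
```

```text
time: 8.83
position: [0.4691, 0.1049, 0.0152]
tool_rot: [-0.196, 1.56, 0.196]
ft_force: [-0.8, -0.1, -0.3]
grip_width: 0.232
blob 322 236 70 fill 0.94 w [0.4591 0.1402] dock 0.0749 -0.0001 tool [ 0.0031  0.0367 -0.001 ]
tcp dock 0.0382 -0.0011
time: 9.13
position: [0.4689, 0.1058, 0.0151]
tool_rot: [-0.196, 1.56, 0.196]
ft_force: [-0.5, 0.5, 0.2]
grip_width: 0.234
blob 322 236 70 fill 0.93 w [0.4588 0.1411] dock 0.0759 -0.0001 tool [ 0.0031  0.0367 -0.001 ]
tcp dock 0.0392 -0.0012
```

```bash
python3 -m creep '[{"linear":[0,0.0005,0],"twist":[0,0,0],"fingers":0.54},{"linear":[0,0.001,0],"twist":[0,0,0],"fingers":0.54},{"linear":[0,0.001,0],"twist":[0,0,0],"fingers":0.54}]'
python3 -c "
from h import *
dishw(14)"
```

```text
time: 9.43
position: [0.4688, 0.1062, 0.0152]
tool_rot: [-0.197, 1.56, 0.195]
ft_force: [0.4, -2.2, -0.3]
grip_width: 0.229
blob 322 236 70 fill 0.93 w [0.4588 0.1413] dock 0.0762 -0.0001 tool [ 0.0031  0.0365 -0.001 ]
tcp dock 0.0397 -0.0012
```

View pics/w_14.png

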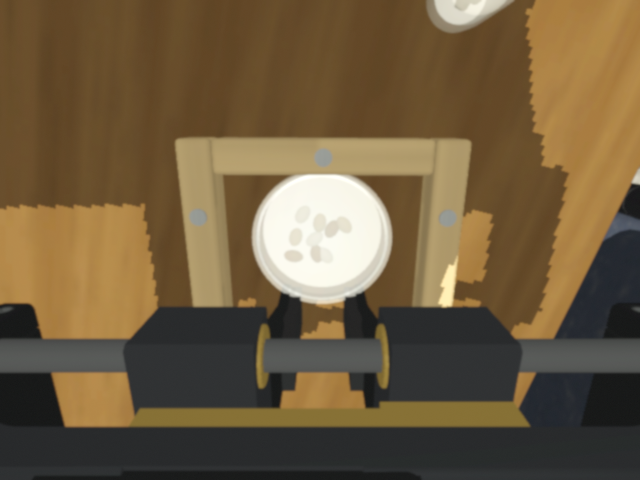

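The wrist force rose to -2.2 N and the tool stopped advancing, so the dish is against the bar (row 175 now overlaps the rim). I'll back off straight and check.

```bash
python3 -m creep '[{"linear":[0,-0.004,0],"twist":[0,0,0],"fingers":0.54},{"linear":[0,-0.012,0],"twist":[0,0,0],"fingers":0.54},{"linear":[0,-0.02,0],"twist":[0,0,0],"fingers":0.54},{"linear":[-0.02,-0.02,0],"twist":[0,0,0],"fingers":0.54},{"linear":[-0.05,-0.02,0],"twist":[0,0,0],"fingers":0.54},{"linear":[-0.08,-0.02,0],"twist":[0,0,0],"fingers":0.54},{"linear":[-0.08,-0.05,0],"twist":[0,0,0],"fingers":0.54},{"linear":[-0.08,-0.08,0],"twist":[0,0,0],"fingers":0.54}]'
python3 - <<'E'
from h import *
from bench import nets
im,d=viewer.get_image('top');cv2.imwrite('pics/top15.png',im[:,:,::-1])
for l in ['dish','vial','lens']: print(l,[(round(r['conf'],2),np.round(r['centre'],4).tolist()) for r in nets.place_of('top',l)])
dishw(15)
E
```

```text
time: 10.15
position: [0.4902, 0.0293, 0.0977]
tool_rot: [-0.2, 1.555, 0.198]
ft_force: [0.2, -1.0, 0.2]
grip_width: 0.231
dish [(0.83, [0.282, -0.2483, -0.0017]), (0.63, [0.4002, -0.1456, 0.0004])]
vial [(0.75, [0.4848, 0.2481, 0.0024])]
lens [(0.69, [0.3669, 0.3257, -0.0002])]
blob 322 62 58 fill 0.9 w [0.4585 0.1429] dock 0.0778 -0.0002 tool [ 0.083   0.1177 -0.0008]
blob 579 65 88 fill 0.27 w [0.6028 0.1777] dock 0.076 -0.1487 tool [0.0832 0.1159 0.1477]
tcp dock -0.04 -0.0009
```

View pics/top15.png

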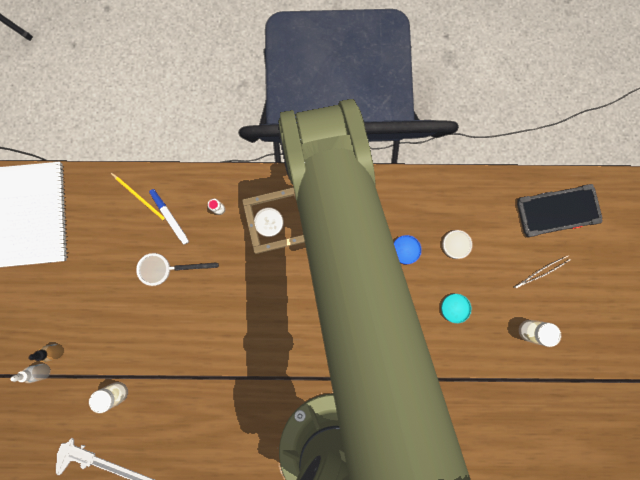

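View pics/w_15.png

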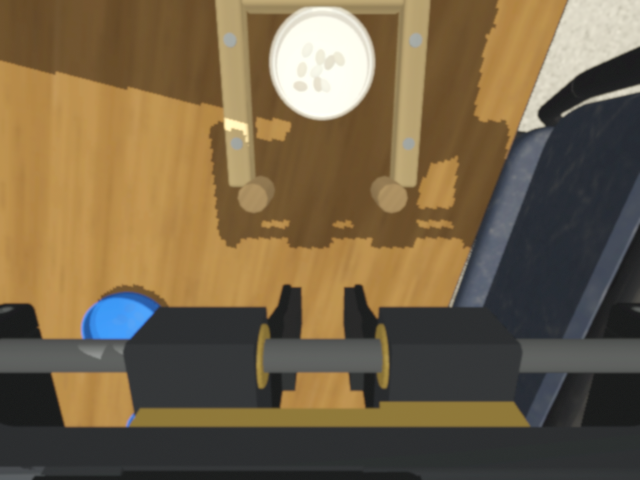

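The top view shows the specimen dish at (268,222) inside the dock by the back bar. The plain dish (457,244), vial (215,206) and lens (153,269) are where they started. One numeric check in the top image before handing in.

```bash
python3 - <<'E'
from h import *
from bench import job
im=cv2.imread('pics/top15.png');x0,y0=245,200
sub=im[y0:245,x0:295];hsv=cv2.cvtColor(sub,cv2.COLOR_BGR2HSV);m=((hsv[...,1]<50)&(hsv[...,2]>140)).astype('uint8')
c=max(cv2.findContours(m,0,2)[0],key=cv2.contourArea);(x,y),r=cv2.minEnclosingCircle(c);q=px2w('top',x+x0,y+y0,.014)[:2]-Dm
print(x+x0,y+y0,r,'dock',q@Dx,q@Dy)
a=cv2.imread('pics/top0.png');
for n,(u,v) in dict(plain=(457,244),vial=(215,206),lens=(153,269)).items():
    p=cv2.phaseCorrelate(*[cv2.cvtColor(k[v-22:v+22,u-22:u+22],cv2.COLOR_BGR2GRAY).astype('float32') for k in (a,im)]);print(n,p)
if .069<q@Dx<.079 and abs(q@Dy)<.015: print(job.close_job())
E
```

```text
268.23015785217285 221.6904754638672 14.482368469238281 dock 0.07392904281438785 0.0006975667686992711
plain ((0.48904777737167393, 0.4987695434604902), 0.9882571724167577)
vial ((0.4945464024392727, 0.47168356089248675), 0.9903823440457568)
lens ((0.5175581042842943, 0.5225011703582929), 1.0021393352673378)
the job is handed in; nothing more can be done
None
```

The specimen dish is home in the dock, and I handed the job in after about 10 s of the 48 s allowed. I pushed it flat on the table with two partly closed fingertips, along a gentle arc onto the dock's middle line, then straight between the posts to the back bar. Handing in gives no verdict.

- **Contact with the bar:** the force on the tool rose to about 2 N at the end and the tool stopped advancing. I then backed the arm off.
- **Final dish position:** the top camera puts the dish at x = 73.9 mm, y = 0.7 mm in the dock's frame; home is 74 mm, 0 mm.
- **Other items:** image comparison gave the same shift of about 0.5 px for the plain dish, vial and lens. I read that as an offset of the method, so none of them appears to have moved.
- **Disagreements:** the wrist camera read the dish's x as 76–78 mm, using the dock position fitted from the top view. That fits the 2 mm offset between the two cameras' views of the dock mouth. The dish network did not report the specimen dish or the plain dish in the last picture, so I found the specimen dish by its colour instead.

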